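# Unload a burn-in rack and sort its parts by sample tray

## Task

Lift the hold-down bar by its handle out of its two open brackets on the rack and lay it, handle up, in the long narrow tray. Only then take out the four parts it held and stand each one upright in the tray that has a sample of the same kind fixed at its far end: both finned heat sinks side by side with the heat sink sample, the round capacitor with the capacitor sample, the transformer with the transformer sample. The parts go on the tray floor in the empty bay in front of the sample; leave everything released and at rest.

Things in the scene. Friction and masses are not known exactly. Their poses are not given: they have to be found in the camera images.
- rack: Fixed blue-painted rack plate 100 (x) x 320 (y) x 10 mm thick; origin under its centre, y along the row. Parts stand on its top (z 10 mm) at y -90, -30, 30, 90 mm, between two lips 4 mm high, inner faces 26 mm either side of the middle line. Brackets at y -140 and 140 mm, 46 mm wide in x, slot 22 mm wide, open upwards, its bottom at z 63 mm; bracket top z 75 mm
- bar_grip (a point): Loose hold-down bar: steel, 310 mm long (y), 16 wide (x), 10 thick, about 200 g, with a black handle block upright on its middle, 16 mm wide (x, grip across this), 26 long (y), 40 tall. Origin inside the handle, 34 mm above the bar's underside, 16 mm below the handle's top; z up. Starts in the brackets along the rack's y, 3 mm above the parts
- heatsink_a_mid (a point): Loose finned heat sink, bare aluminium, 46 mm (x) by 34 mm (y), 50 mm tall, about 110 g. Origin at its centre, half-way up, z up; it starts upright in the row on the rack, its x across the rack
- heatsink_b_mid (a point): Second heat sink, the same as the other: 46 mm (x) by 34 mm (y), 50 mm tall, about 110 g. Origin at its centre, half-way up, z up; it starts upright in the row on the rack, its x across the rack
- capacitor_mid (a point): Loose large capacitor, an upright round can with black sleeve and silver top with a cross, 40 mm in diameter, 50 mm tall, about 90 g. Origin at its centre, half-way up, z up; it starts upright in the row on the rack, its x across the rack
- transformer_mid (a point): Loose small transformer: dark laminated steel core 46 mm (x) by 20 mm (y), 50 mm tall, with a copper winding that bulges to 40 mm in y, about 250 g. Origin at its centre, half-way up, z up; it starts upright in the row on the rack, its x across the rack
- tray_heatsink_bay (a point): Grey tray with the heat sink sample (same look and size as the loose ones): origin on its floor, 3 mm above the table, at the middle of the empty bay, 106 mm (x) x 104 mm (y). x along the tray, away from the robot, to the sample, whose centre is 81.5 mm along +x behind a 15 mm high divider. Tray 165 x 110 mm outside, walls 3 mm thick, 15 mm high, fixed
- tray_capacitor_bay (a point): Grey tray with the capacitor sample (same look and size as the loose one): origin on its floor, 3 mm above the table, at the middle of the empty bay, 106 mm (x) x 104 mm (y). x along the tray, away from the robot, to the sample, whose centre is 81.5 mm along +x behind a 15 mm high divider. Tray 165 x 110 mm outside, walls 3 mm thick, 15 mm high, fixed
- tray_transformer_bay (a point): Grey tray with the transformer sample (same look and size as the loose one): origin on its floor, 3 mm above the table, at the middle of the empty bay, 106 mm (x) x 104 mm (y). x along the tray, away from the robot, to the sample, whose centre is 81.5 mm along +x behind a 15 mm high divider. Tray 165 x 110 mm outside, walls 3 mm thick, 15 mm high, fixed
- tray_bar_floor (a point): Long narrow empty grey tray for the bar, 345 mm (y) by 66 mm (x) outside, walls 3 mm thick and 15 mm high above the table, fixed; origin at the middle of its floor, 3 mm above the table, y along it
Not all that is in view belongs to the job. Leave any red or yellow look-alike of the part that bears heatsink_b_mid alone.

How it is judged (in metres and radians):
On the way:
1. the bar lies handle up in the long narrow tray while all four parts still stand in the rack (x of bar_grip in the frame of tray_bar_floor between -0.03 and 0.03 m and y of bar_grip in the frame of tray_bar_floor between -0.03 and 0.03 m and height (world z) of bar_grip between 0.03 and 0.042 m and angle between bar_grip's own z axis and vertical below 0.15 rad and distance of each of heatsink_a_mid, heatsink_b_mid, capacitor_mid, transformer_mid from where it was at the start of the episode below 0.02 m), for 0.2 s.
At the end, for the whole second after the job is handed in: Bar handle up in the long tray (handle within 30 mm of its middle, lengthways and across); each part on the bay floor of its kind's tray, centre within 42 mm of the bay's middle in x and y, 18 to 32 mm up; all tilted under 0.15 rad, at rest (under 20 mm/s) (x of bar_grip in the frame of tray_bar_floor between -0.03 and 0.03 m and y of bar_grip in the frame of tray_bar_floor between -0.03 and 0.03 m and height (world z) of bar_grip between 0.03 and 0.042 m and angle between each of bar_grip, heatsink_a_mid, heatsink_b_mid, capacitor_mid, transformer_mid's own z axis and vertical below 0.15 rad and x of heatsink_a_mid in the frame of tray_heatsink_bay between -0.042 and 0.042 m and y of heatsink_a_mid in the frame of tray_heatsink_bay between -0.042 and 0.042 m and z of heatsink_a_mid in the frame of tray_heatsink_bay between 0.018 and 0.032 m and x of heatsink_b_mid in the frame of tray_heatsink_bay between -0.042 and 0.042 m and y of heatsink_b_mid in the frame of tray_heatsink_bay between -0.042 and 0.042 m and z of heatsink_b_mid in the frame of tray_heatsink_bay between 0.018 and 0.032 m and x of capacitor_mid in the frame of tray_capacitor_bay between -0.042 and 0.042 m and y of capacitor_mid in the frame of tray_capacitor_bay between -0.042 and 0.042 m and z of capacitor_mid in the frame of tray_capacitor_bay between 0.018 and 0.032 m and x of transformer_mid in the frame of tray_transformer_bay between -0.042 and 0.042 m and y of transformer_mid in the frame of tray_transformer_bay between -0.042 and 0.042 m and z of transformer_mid in the frame of tray_transformer_bay between 0.018 and 0.032 m and linear speed of each of heatsink_a, heatsink_b, capacitor, transformer, bar below 0.02 m/s); the robot touches nothing.
It fails at once if a part is taken out of the rack (moved over 30 mm) before the bar lies in its tray (handle more than 50 mm from the tray's middle) (horizontal distance between bar_grip and tray_bar_floor above 0.05 m and distance of any of heatsink_a_mid, heatsink_b_mid, capacitor_mid, transformer_mid from where it was at the start of the episode above 0.03 m).
It also fails if it takes over 102 s, if anything falls off the work surface, if the arm or the gripper's body presses on something with over 40 N, if the wrist force passes 120 N, or if a joint passes its speed limit or range.

## Robot

A 7-joint arm with a two-finger parallel gripper is mounted at the origin on the work surface. World frame = base frame: x ahead of the robot, y to its left, z up, the work surface at z = 0. Lengths are in m, angles in degrees, forces in N, time in s.
With the tool pointing down it reaches from about 0.425 to 0.8 m from the base axis. Payload 8.3 kg.
Tool frame: the origin (TCP) lies between the finger pads; the fingertips stand 17 mm ahead of it and the grasp point (between the pads) lies 2 mm behind it; z points along the fingers, y is the line along which they close (so a half turn about z gives the same grasp; the last joint's range is limited). The gripper opens to 85 mm and grips with 20 to 120 N. Pads are 22 mm wide; open, the fingers measure 114 mm over their backs; the gripper's body (76 mm by 85 mm) begins 54 mm behind the grasp point. The pads swing forward as they close: fully open they stand 13 mm farther back than shut.
Start: joints at [63.776, 21.967, 0.94, 78.501, -0.361, 79.538, -2.664], TCP at [0.24, -0.577, 0.248] pointing down, gripper open.
Joint ranges: [-169.22, 169.22], [-14.56, 117.87], [-87.37, 89.26], [10.42, 133.3], [-82.24, 262.24], [0.94, 117.77], [-172.7, 172.7]. Speed limits (degrees/s): [136.94, 136.94, 172.46, 172.46, 180, 180, 180].

## Interface

Orientations are given as a 3x3 rotation matrix whose columns are the frame's x, y, z axes.
In Python, from plant import r gives the robot as it stands. The module is installed in compiled form; this text tells all that it offers.
- The arm moves only by the tool jog_arm, never from a script. Its arguments are lists of equal length, an entry for each row: "delta_pos": the shift along the world's x, y, z in m, a list of three; "yaw": the turn about the world's z in rad; "hand": the finger opening in m, from 0 to 0.0854. A call has exactly 5 rows; each row is the pose to reach, as a shift and turn from the pose commanded when the call began; what a row does not reach only later rows make up. A row lasts 1/10 s, in which the tool goes at most 50 mm and 8.59 degrees, less where a joint would pass 70% of its speed; a pose out of reach is approached as far as the arm can. A call with a gripper value outside its range is refused whole. The fingers move at their own pace and stop on an object; "grip_force" is the grip in N (left out, the last holds). Time passes only in rows, so rows that repeat a pose let the fingers close, or fill a call up. It gives the time, the measured TCP pose, the force, the opening and the grip force at its end, in the units of the state.
- r.sense(): the state, without advancing time (a new reading comes with each control period).
- r.read_camera(name): name is "scene" or "top" or "wrist"; returns (picture, depth): 480x640x3 uint8, red, green, blue; 480x640 float32, m along the optical axis (not along the pixel's ray), 0 where there is no reading.
- r.camera_params(name): a dict with "intrinsics" (3x3 intrinsics, pixels), "eye" and "orientation" of the camera in the world. Camera axes: x right, y down, z forward; pixel columns grow to the right and rows downward; lengths in m; the calibration is good to about 2 mm. A picture is of the moment at which its call begins: read the wrist's pose just before it. camera_params takes no time and is no camera call; for the wrist camera it gives the pose at the moment of the call.
- r.job_done(): hands the job in; it is judged then, once.
Trained networks look in the newest picture that a camera, given by its name, has taken for a name from the list of things; names that differ only in an ending like _2 or _b are one class to them, and where a whole thing is asked for, a point or a joint stands for the part that bears it (a point fixed in the world has none). Each returns a list of dicts, best first, with "confidence" (0 to 1); they miss things now and then, are a little off and sometimes report something else, mostly with a low value. They report only what shows in the picture. A call takes as long as a camera call. They do not tell look-alikes from the thing itself.
- r.spot_in(camera, target): "box" ([left, top, right, bottom] in pixels, round what is visible of it).
- r.masks_of(camera, target): "mask" (480x640 bool, what is visible of it) and "box" ([left, top, right, bottom] in pixels, round what is visible of it).
- r.mark_of(camera, target): "pixel" ([column, row] in pixels: a listed point, or the origin of a listed thing).
The state is a dict: "clock": time; "q": joint angles; "qvel": joint speeds; "effort": joint torques, N m; "ee_pos": TCP position; "orientation": TCP orientation; "ft_force": force on the tool from outside, world axes, zero at the start; "wrist_torque": the same for the moment, N m; "gripper_width": opening from 0.0 (shut) to 1.0 (fully open); "grasp_force": force on a finger pad.
Only numpy, scipy, OpenCV 4.12 (cv2) and the standard library are available. Lean on these libraries where they do the work, as an engineer would, in place of code of your own. Each camera call takes 0.05 s, during which the arm holds its last target. There are 200 camera calls.

## Working session

There is one attempt and no reset: what is moved stays moved. The work goes in short steps, Python scripts to look and compute and a tool call to move; the robot and the scene stay as the last step left them, time stands still between calls to the robot, and variables do not carry over. Pictures are saved under pics/ and viewed, at most 14 in all, crops included, and the job is handed in when it is done.

Besides the shell and the picture viewer there is one more tool, called after "Emit:" as a command line: name --pt "numbers of a row" for each row, then --argument value for the rest. jog_arm: Moves the arm, as the interface text tells. Its arguments: {"type":"object","properties":{"delta_pos":{"type":"array","items":{"type":"array","items":{"type":"number"}}},"yaw":{"type":"array","items":{"type":"number"}},"hand":{"type":"array","items":{"type":"number"}},"grip_force":{"type":"number"}},"required":["delta_pos","yaw","hand"]}

```bash
mkdir -p pics; cat > h.py <<'E'
import numpy as np, cv2
from plant import r
def save(n,img,crop=None,s=1):
    if crop: img=img[crop[1]:crop[3],crop[0]:crop[2]]
    cv2.imwrite('pics/'+n,cv2.resize(img[...,::-1],None,fx=s,fy=s))
def P(cam,uv,d,cp=None):
    c=cp or r.camera_params(cam);K=np.array(c['intrinsics'])
    ray=np.linalg.inv(K)@np.array([uv[0],uv[1],1.])
    return np.array(c['eye'])+np.array(c['orientation'])@(ray*d)
def ray(cam,uv,z,cp=None):
    c=cp or r.camera_params(cam);e=np.array(c['eye']);v=P(cam,uv,1,c)-e
    return e+v*(z-e[2])/v[2]
def dep(D,uv,k=2):
    u,v=int(round(uv[0])),int(round(uv[1]));p=D[max(v-k,0):v+k+1,max(u-k,0):u+k+1];p=p[p>0]
    return np.median(p) if p.size else 0
E
python3 - <<'E'
from h import *
np.set_printoptions(precision=3,suppress=True)
out=[]
for c in('scene','top'):
    I,D=r.read_camera(c);out.append(I);np.save(f'/tmp/{c}D.npy',D);np.save(f'/tmp/{c}I.npy',I);save(f'{c}0.png',I)
    cp=r.camera_params(c);print(c,np.array(cp['eye']),np.array(cp['orientation'])[:,2])
    for t in ['bar_grip','heatsink_a_mid','capacitor_mid','transformer_mid','tray_heatsink_bay','tray_capacitor_bay','tray_transformer_bay','tray_bar_floor','rack']:
        for m in r.mark_of(c,t)[:5]:
            if m['confidence']>.2: print(t,np.array(m['pixel']),round(m['confidence'],2),P(c,m['pixel'],dep(D,m['pixel'])))
s=r.sense();print(s['clock'],s['ee_pos'],s['orientation'])
E
```

```text
scene [ 1.075 -0.294  0.624] [-0.694  0.352 -0.628]
bar_grip [314.3 233.8] 0.92 [0.476 0.001 0.103]
heatsink_a_mid [329.6 260.6] 0.9 [0.495 0.022 0.046]
capacitor_mid [259.4 269.8] 0.64 [ 0.464 -0.105  0.05 ]
transformer_mid [355.1 253.5] 0.93 [0.503 0.072 0.05 ]
tray_heatsink_bay [362.8 329.7] 0.69 [0.637 0.011 0.005]
tray_capacitor_bay [448.9 299.9] 0.85 [0.648 0.186 0.004]
tray_transformer_bay [256.8 370.6] 0.6 [ 0.632 -0.179  0.004]
tray_bar_floor [119.1 352.9] 0.85 [ 0.498 -0.365  0.004]
rack [309.2 273. ] 0.77 [ 0.475 -0.011  0.012]
top [0.444 0.021 1.172] [ 0.06   0.002 -0.998]
bar_grip [344.  263.3] 0.68 [ 0.463 -0.003  0.112]
heatsink_a_mid [329.3 259.1] 0.49 [0.472 0.024 0.073]
capacitor_mid [389.4 270.1] 0.56 [ 0.449 -0.091  0.073]
transformer_mid [297.6 252.7] 0.5 [0.486 0.084 0.073]
tray_heatsink_bay [337.7 182.3] 0.96 [0.631 0.004 0.003]
tray_heatsink_bay [331.6 258.2] 0.45 [0.474 0.019 0.072]
tray_heatsink_bay [295.3 254.2] 0.45 [0.483 0.089 0.072]
tray_capacitor_bay [250.5 176.3] 0.73 [0.647 0.183 0.003]
tray_capacitor_bay [300.  256.2] 0.55 [0.479 0.08  0.073]
tray_transformer_bay [423.3 179.2] 0.83 [ 0.634 -0.172  0.003]
tray_bar_floor [518.  245.3] 0.92 [ 0.495 -0.361  0.004]
1.0 [ 0.24  -0.577  0.248] [[ 0.923  0.385  0.   ]
 [ 0.385 -0.923  0.   ]
 [ 0.    -0.    -1.   ]]
```

View pics/scene0.png

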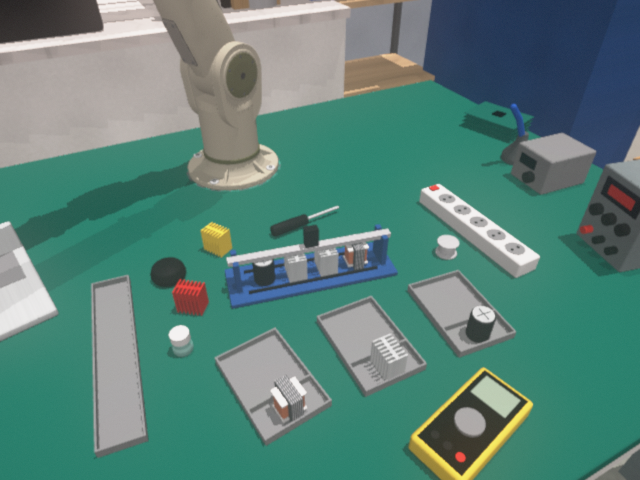

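View pics/top0.png

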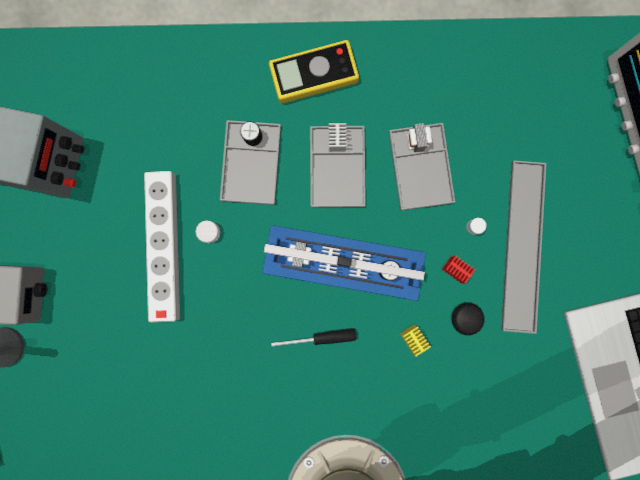

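Scene view: the red (190,297) and yellow (217,240) finned blocks stand loose on the table, so they are the look-alikes. The real parts are in the blue rack under the bar: capacitor (263,271), bare aluminium heat sinks (296,267) and (327,262), transformer (356,255). The top view has the trays as capacitor (250,165), heat sink (338,165) and transformer (423,165), with the bar tray at (524,247). Next I compute yaws.

```bash
python3 - <<'E'
from h import *
np.set_printoptions(precision=3,suppress=True)
I=np.load('/tmp/topI.npy').astype(int);D=np.load('/tmp/topD.npy');I0=np.load('/tmp/topI.npy')
save('crop1.png',I0,(250,215,480,350),3.4)
def rect(mask,z,n):
    c=max(cv2.findContours(mask.astype(np.uint8),0,2)[0],key=cv2.contourArea)[:,0]
    w=np.array([ray('top',p,z)[:2] for p in c],np.float32)
    (x,y),(a,b),th=cv2.minAreaRect(w);print(n,x,y,a,b,th)
b=(I[...,2]>I[...,0]+50)&(I[...,2]>I[...,1]+30);b[:, :240]=0;b[:,450:]=0
b=cv2.morphologyEx(b.astype(np.uint8),cv2.MORPH_CLOSE,np.ones((21,21)));rect(b,.01,'rack')
g=(abs(I[...,0]-I[...,1])<18)&(I[...,0]>90)
for n,(u0,v0,u1,v1) in dict(cap=(210,110,288,212),hs=(300,115,372,213),tr=(382,115,460,215),bar=(495,155,553,340)).items():
    m=np.zeros(g.shape,np.uint8);m[v0:v1,u0:u1]=g[v0:v1,u0:u1];m=cv2.morphologyEx(m,cv2.MORPH_OPEN,np.ones((3,3)));rect(m,.012,n)
for c in('top','scene'):
  for m in r.masks_of(c,'bar_grip')[:1]:
    Dc=np.load(f'/tmp/{c}D.npy');vu=np.argwhere(m['mask']);w=np.array([P(c,(u,v),Dc[v,u]) for v,u in vu if Dc[v,u]>0])
    hb=w[(abs(w[:,2]-.073)<.008)];rt=cv2.minAreaRect(hb[:,:2].astype(np.float32));ht=w[w[:,2]>.1]
    print(c,'bar',m['confidence'],rt,len(ht),ht.mean(0) if len(ht) else '',w[:,2].max(),np.median(w[:,2]))
  for m in r.masks_of(c,'heatsink_a_mid')[:6]: print(c,m['box'],m['confidence'])
  if c=='top':
    for t in('capacitor_mid','transformer_mid'): print([(x['box'],x['confidence']) for x in r.masks_of(c,t)[:4]])
E
```

```text
rack 0.4667220413684845 -0.005141600966453552 0.3184185028076172 0.0991608202457428 78.92005157470703
cap 0.6750606298446655 0.18193644285202026 0.11045201867818832 0.1660410314798355 84.88130950927734
hs 0.6658991575241089 0.003571007400751114 0.10859525948762894 0.16906322538852692 88.90802764892578
tr 0.6622390747070312 -0.16742578148841858 0.17028416693210602 0.11185266077518463 6.887726306915283
bar 0.4932880103588104 -0.3703911006450653 0.06769109517335892 0.3440556526184082 84.34931182861328
top bar 0.95 ((0.46750184893608093, -0.003815561532974243), (0.3088441789150238, 0.01604468747973442), 78.92566680908203) 118 [ 0.467 -0.004  0.112] 0.11843698164756389 0.07289258144874555
top [324.2, 246.7, 340.1, 270.3] 0.61
[([377.9, 259.6, 399.6, 280.2], 0.72), ([502.9, 162.4, 542.4, 332.3], 0.53), ([262.8, 227.0, 425.1, 297.6], 0.31)]
[([290.0, 242.3, 312.7, 268.4], 0.71), ([389.0, 121.5, 457.7, 211.2], 0.7), ([352.8, 253.3, 368.2, 278.4], 0.69)]
scene bar 0.84 ((0.4689958691596985, -0.002738550305366516), (0.3094134032726288, 0.0293832179158926), 78.92610931396484) 162 [ 0.471 -0.004  0.11 ] 0.11594133762681469 0.07359207230562193
scene [318.8, 251.1, 338.6, 275.0] 0.77
```

View pics/crop1.png

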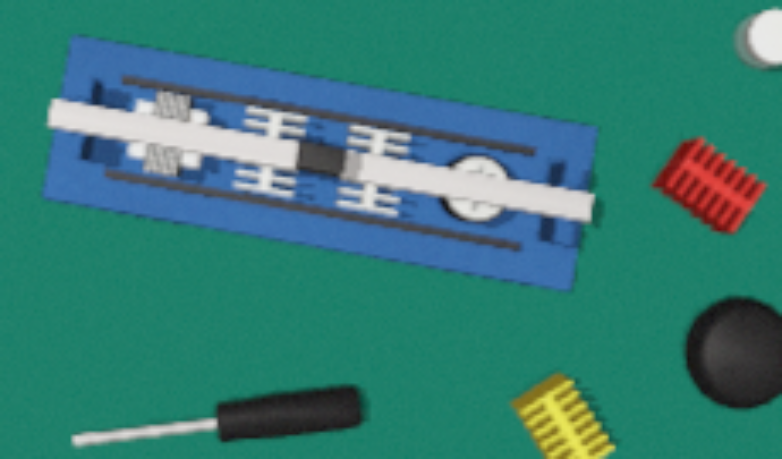

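The enlarged crop confirms it: the two bare heat sinks sit in the rack at crop (268,150) and (374,170). The red one (710,190) and yellow one (570,420) lie off the rack, so I leave them. Two views put the bar at about (0.468, -0.004) with its top at about 0.113, and the rack yaw is -11.1°. Now I move above the handle.

Emit:
jog_arm --pt "0.018 0.046 0" --pt "0.036 0.092 0" --pt "0.054 0.138 0" --pt "0.072 0.184 0" --pt "0.09 0.23 0" --yaw '[0.08, 0.16, 0.24, 0.32, 0.4]' --hand '[0.06, 0.06, 0.06, 0.06, 0.06]' --grip_force 60

```text
clock: 1.8
ee_pos: [0.3308, -0.345, 0.2485]
orientation: [[0.698, 0.716, 0.0], [0.716, -0.698, -0.001], [-0.0, 0.001, -1.0]]
ft_force: [1.0, -0.1, 0.1]
gripper_width: 0.703
grasp_force: 0.0
```

Emit:
jog_arm --pt "0.018 0.046 0" --pt "0.036 0.092 0" --pt "0.054 0.138 0" --pt "0.072 0.184 0" --pt "0.09 0.23 0" --yaw '[0.08, 0.16, 0.24, 0.32, 0.4]' --hand '[0.06, 0.06, 0.06, 0.06, 0.06]'

```text
clock: 2.3
ee_pos: [0.4208, -0.115, 0.2487]
orientation: [[0.364, 0.931, 0.001], [0.931, -0.364, -0.001], [-0.0, 0.001, -1.0]]
ft_force: [1.4, 0.3, -0.8]
gripper_width: 0.703
grasp_force: 0.0
```

Emit:
jog_arm --pt "0.018 0.046 0" --pt "0.036 0.092 0" --pt "0.048 0.1135 0" --pt "0.048 0.1135 0" --pt "0.048 0.1135 0" --yaw '[0.08, 0.16, 0.183, 0.183, 0.183]' --hand '[0.06, 0.06, 0.06, 0.06, 0.06]'

```text
clock: 2.8
ee_pos: [0.4684, -0.0033, 0.2482]
orientation: [[0.191, 0.982, -0.0], [0.982, -0.191, -0.0], [-0.0, -0.0, -1.0]]
ft_force: [0.5, -1.1, -0.1]
gripper_width: 0.705
grasp_force: 0.0
```

```bash
python3 - <<'E'
from h import *
np.set_printoptions(precision=3,suppress=True)
cp=r.camera_params('wrist');I,D=r.read_camera('wrist');save('w1.png',I);print(cp['eye'],r.sense()['ee_pos'])
vu=np.argwhere(D>0)[::3];K=np.array(cp['intrinsics']);d=D[vu[:,0],vu[:,1]]
X=np.c_[(vu[:,1]-K[0,2])/K[0,0],(vu[:,0]-K[1,2])/K[1,1],np.ones(len(d))]*d[:,None]
w=X@np.array(cp['orientation']).T+np.array(cp['eye'])
h=w[(w[:,2]>.108)&(w[:,2]<.12)];print(len(h),h.mean(0),h.min(0),h.max(0),cv2.minAreaRect(h[:,:2].astype(np.float32)))
b=w[(w[:,2]>.069)&(w[:,2]<.078)];print(len(b),cv2.minAreaRect(b[:,:2].astype(np.float32)),np.median(b[:,2]))
E
```

```text
[0.484 0.072 0.373] [ 0.468 -0.004  0.248]
329 [ 0.468 -0.     0.112] [ 0.459 -0.014  0.108] [0.478 0.013 0.114] ((0.4681932032108307, -0.0008530234917998314), (0.026004459708929062, 0.015358704142272472), 79.48363494873047)
2918 ((0.4666743874549866, -0.008755117654800415), (0.29434657096862793, 0.04565027728676796), 78.95121765136719) 0.07230286981256612
```

View pics/w1.png

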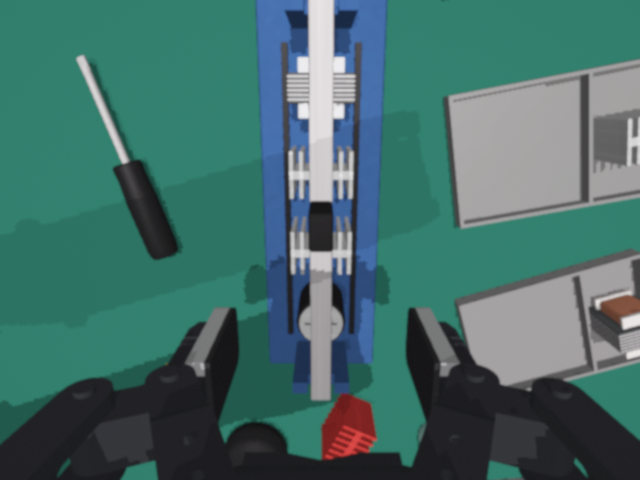

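Wrist view: the bar runs vertically at column 320 with the handle at (320,225), midway between the fingers. The handle measures (0.468, -0.001) and its top is 0.113, which matches. Descend and grip.

Emit:
jog_arm --pt "0 0.002 -0.04" --pt "0 0.002 -0.08" --pt "0 0.002 -0.12" --pt "0 0.002 -0.149" --pt "0 0.002 -0.149" --yaw '[0, 0, 0, 0, 0]' --hand '[0.06, 0.06, 0.06, 0.06, 0.04]'

```text
clock: 3.35
ee_pos: [0.4652, -0.0033, 0.0958]
orientation: [[0.195, 0.981, -0.008], [0.981, -0.195, 0.0], [-0.001, -0.007, -1.0]]
ft_force: [-0.1, -0.3, -0.2]
gripper_width: 0.548
grasp_force: 0.0
```

Emit:
jog_arm --pt "0 0 0" --pt "0 0 0" --pt "0 0 0" --pt "0 0 0" --pt "0 0 0" --yaw '[0, 0, 0, 0, 0]' --hand '[0.03, 0.02, 0.01, 0.005, 0.005]'

```text
clock: 3.85
ee_pos: [0.4698, -0.0018, 0.1012]
orientation: [[0.192, 0.981, 0.003], [0.981, -0.192, -0.001], [-0.0, 0.004, -1.0]]
ft_force: [-1.6, -1.4, 7.4]
gripper_width: 0.18
grasp_force: 60.5
```

Emit:
jog_arm --pt "0 0 0" --pt "0 0 0" --pt "0 0 0.004" --pt "0 0 0.012" --pt "0 0 0.02" --yaw '[0, 0, 0, 0, 0]' --hand '[0.005, 0.005, 0.005, 0.005, 0.005]'

```text
clock: 4.35
ee_pos: [0.4683, -0.0013, 0.12]
orientation: [[0.192, 0.981, -0.0], [0.981, -0.192, 0.0], [0.0, -0.0, -1.0]]
ft_force: [0.2, -0.2, -2.0]
gripper_width: 0.173
grasp_force: 59.1
```

Emit:
jog_arm --pt "0 0 0.03" --pt "0 0 0.06" --pt "0 -0.005 0.08" --pt "0.002 -0.03 0.08" --pt "0.004 -0.06 0.08" --yaw '[0, 0, 0, -0.08, -0.2]' --hand '[0.005, 0.005, 0.005, 0.005, 0.005]'

```text
clock: 4.85
ee_pos: [0.4729, -0.0615, 0.2004]
orientation: [[0.385, 0.923, 0.002], [0.923, -0.385, -0.0], [0.0, 0.002, -1.0]]
ft_force: [-0.1, -0.2, -1.8]
gripper_width: 0.174
grasp_force: 59.2
```

Emit:
jog_arm --pt "0.002 -0.031 0" --pt "0.004 -0.062 0" --pt "0.006 -0.093 0" --pt "0.008 -0.124 0" --pt "0.011 -0.155 0" --yaw '[-0.13, -0.26, -0.39, -0.52, -0.65]' --hand '[0.005, 0.005, 0.005, 0.005, 0.005]'

```text
clock: 5.35
ee_pos: [0.4827, -0.2185, 0.199]
orientation: [[0.868, 0.497, -0.001], [0.497, -0.868, 0.0], [-0.001, -0.001, -1.0]]
ft_force: [-0.3, -0.2, -0.7]
gripper_width: 0.178
grasp_force: 59.2
```

Emit:
jog_arm --pt "0.002 -0.035 0" --pt "0.004 -0.07 0" --pt "0.006 -0.105 0" --pt "0.008 -0.135 0" --pt "0.011 -0.1535 0" --yaw '[-0.13, -0.26, -0.39, -0.52, -0.626]' --hand '[0.005, 0.005, 0.005, 0.005, 0.005]'

```text
clock: 5.85
ee_pos: [0.4925, -0.3738, 0.1985]
orientation: [[0.994, -0.108, -0.002], [-0.108, -0.994, -0.001], [-0.002, 0.001, -1.0]]
ft_force: [0.5, -0.0, -2.3]
gripper_width: 0.179
grasp_force: 59.1
```

```bash
python3 - <<'E'
from h import *
np.set_printoptions(precision=3,suppress=True)
r.sense();r.read_camera('wrist')
cp=r.camera_params('wrist');I,D=r.read_camera('wrist');save('w2.png',I);s=r.sense();print(cp['eye'],s['ee_pos'],s['orientation'],s['clock'])
for c in ('scene',):
    I2,D2=r.read_camera(c);save('s2.png',I2)
E
```

```text
[ 0.568 -0.384  0.323] [ 0.492 -0.374  0.198] [[ 0.994 -0.108 -0.002]
 [-0.108 -0.994 -0.001]
 [-0.002  0.001 -1.   ]] 5.95
```

View pics/w2.png

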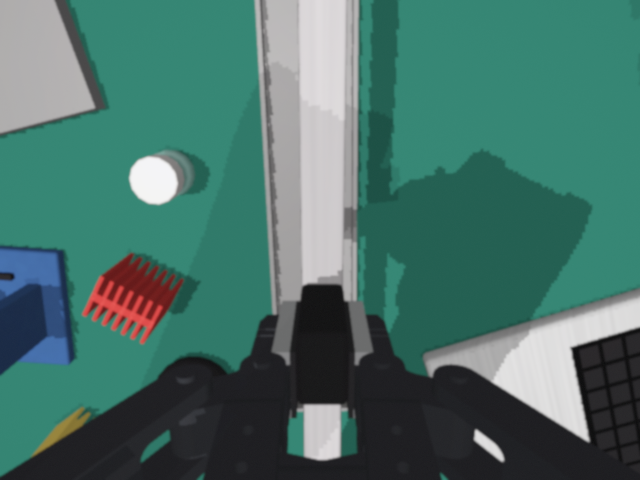

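Wrist view: the bar (columns 303–345) hangs over the tray (outer edges about 266 and 357 at row 200), and the tray centre seems slightly to the left (+y). I measure it on the tray rim.

```bash
python3 - <<'E'
from h import *
np.set_printoptions(precision=4,suppress=True)
I=cv2.imread('pics/w2.png')[...,::-1].astype(int)
for row in (60,130,200,260):
    g=(abs(I[row,:,0]-I[row,:,1])<22); 
    u=[i for i in range(200,420) if g[i] and I[row,i,0]>60]
    a,b=ray('wrist',(min(u),row),.015),ray('wrist',(max(u)+1,row),.015);print(row,min(u),max(u),a,b,(a+b)/2)
print(r.sense()['ee_pos'])
E
```

```text
60 258 357 [ 0.6035 -0.3392  0.015 ] [ 0.5968 -0.4051  0.015 ] [ 0.6002 -0.3721  0.015 ]
130 262 357 [ 0.5587 -0.3355  0.015 ] [ 0.5521 -0.4017  0.015 ] [ 0.5554 -0.3686  0.015 ]
200 266 357 [ 0.5096 -0.3314  0.015 ] [ 0.5029 -0.3979  0.015 ] [ 0.5062 -0.3647  0.015 ]
260 270 356 [ 0.4634 -0.328   0.015 ] [ 0.4568 -0.3937  0.015 ] [ 0.4601 -0.3608  0.015 ]
[ 0.4931 -0.3718  0.1983]
```

Emit:
jog_arm --pt "0.001 0.006 -0.03" --pt "0.001 0.006 -0.07" --pt "0.001 0.006 -0.105" --pt "0.001 0.006 -0.13" --pt "0.001 0.006 -0.145" --yaw '[0.02, 0.02, 0.02, 0.02, 0.02]' --hand '[0.005, 0.005, 0.005, 0.005, 0.005]'

```text
clock: 6.5
ee_pos: [0.4942, -0.3621, 0.0517]
orientation: [[0.997, -0.076, -0.003], [-0.076, -0.997, 0.003], [-0.003, -0.003, -1.0]]
ft_force: [-0.8, -0.8, -1.0]
gripper_width: 0.177
grasp_force: 59.2
```

Emit:
jog_arm --pt "0 0 -0.005" --pt "0 0 -0.01" --pt "0 0 -0.012" --pt "0 0 -0.014" --pt "0 0 -0.014" --yaw '[0, 0, 0, 0, 0]' --hand '[0.005, 0.005, 0.005, 0.005, 0.005]'

```text
clock: 7.0
ee_pos: [0.4961, -0.3644, 0.0414]
orientation: [[0.997, -0.078, 0.002], [-0.078, -0.997, -0.001], [0.002, 0.001, -1.0]]
ft_force: [1.4, -1.0, -0.6]
gripper_width: 0.175
grasp_force: 59.3
```

Emit:
jog_arm --pt "0 0 -0.001" --pt "0 0 -0.001" --pt "0 0 -0.001" --pt "0 0 -0.001" --pt "0 0 -0.001" --yaw '[0, 0, 0, 0, 0]' --hand '[0.005, 0.02, 0.05, 0.05, 0.05]'

```text
clock: 7.5
ee_pos: [0.4954, -0.3639, 0.0393]
orientation: [[0.997, -0.078, 0.0], [-0.078, -0.997, 0.0], [0.0, -0.0, -1.0]]
ft_force: [0.8, -0.0, 0.7]
gripper_width: 0.582
grasp_force: 0.0
```

Emit:
jog_arm --pt "0 0 0.01" --pt "0 0 0.03" --pt "0 0 0.07" --pt "0 0 0.12" --pt "0 0 0.17" --yaw '[0, 0, 0, 0, 0]' --hand '[0.05, 0.05, 0.05, 0.05, 0.06]'

```text
clock: 8.0
ee_pos: [0.495, -0.3636, 0.2116]
orientation: [[0.997, -0.078, -0.0], [-0.078, -0.997, 0.0], [-0.0, -0.0, -1.0]]
ft_force: [0.1, -0.4, 0.7]
gripper_width: 0.704
grasp_force: 0.0
```

```bash
python3 - <<'E'
from h import *
np.set_printoptions(precision=4,suppress=True)
c='top';I,D=r.read_camera(c);save('t3.png',I)
m=r.masks_of(c,'bar_grip')[0];print(m['confidence'],m['box'])
w=np.array([P(c,(u,v),D[v,u]) for v,u in np.argwhere(m['mask'])]);print(np.percentile(w,[2,50,98],axis=0))
v,u=np.mgrid[215:310,250:440];w=np.array([P(c,(a,b),D[b,a]) for a,b in zip(u.ravel(),v.ravel())])
R=np.array([[.9814,-.1922],[.1922,.9814]])  # rows: rack x,y axes
L=(w[:,:2]-[.4667,-.0051])@np.array([[.9814,.1922],[-.1922,.9814]]) 
for y in(-.09,-.03,.03,.09):
    k=(abs(L[:,1]-y)<.03)&(abs(L[:,0])<.035)&(w[:,2]>.05);p=w[k]
    print(y,k.sum(),(p.min(0)+p.max(0))[:2]/2,p.mean(0),cv2.minAreaRect(p[:,:2].astype(np.float32)))
for t in('heatsink_a_mid','capacitor_mid','transformer_mid'):
    for m in r.masks_of(c,t)[:4]:
        q=np.argwhere(m['mask']).mean(0)[::-1];print(t,round(m['confidence'],2),q,P(c,q,dep(D,q)))
print(r.sense()['ee_pos'],r.sense()['clock'])
E
```

```text
0.83 [513.0, 169.3, 531.6, 322.6]
[[ 0.3483 -0.3825  0.0021]
 [ 0.4924 -0.3642  0.0129]
 [ 0.6419 -0.3479  0.0542]]Traceback (most recent call last):
  File "<stdin>", line 6, in <module>
  File "h.py", line 7, in P
    c=cp or r.camera_params(cam);K=np.array(c['intrinsics'])
            ~~~~~~~~~~~~~~~^^^^^
ValueError: time passes only in moves, steps and waits
```

View pics/t3.png

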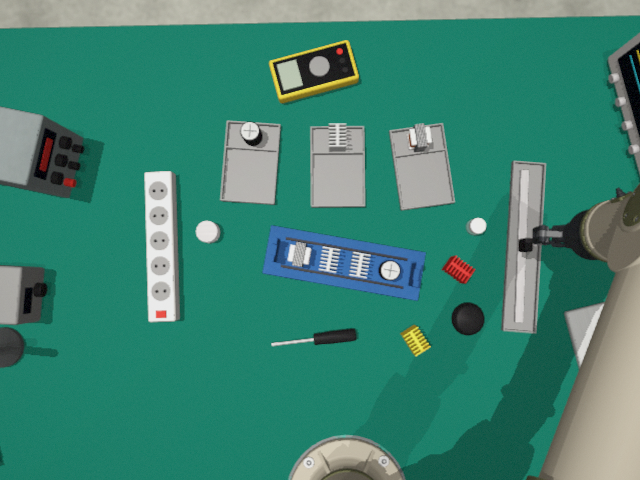

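Top view: the bar lies handle-up in the long tray (524,247), and all four parts stand in the rack at (299,255), (330,260), (360,265) and (390,271). Next I measure the parts.

```bash
cat >> h.py <<'E'
def cloud(cam,box=(0,0,640,480)):
    cp=r.camera_params(cam);I,D=r.read_camera(cam);K=np.array(cp['intrinsics'])
    v,u=np.mgrid[box[1]:box[3],box[0]:box[2]];d=D[v,u];k=d>0;v,u,d=v[k],u[k],d[k]
    return np.c_[(u-K[0,2])/K[0,0]*d,(v-K[1,2])/K[1,1]*d,d]@np.array(cp['orientation']).T+np.array(cp['eye'])
Rk=np.array([[.9814,.1922],[-.1922,.9814]]) # L=(w-c)@Rk : rack coords
def parts(w):
    L=(w[:,:2]-[.4672,-.0045])@Rk
    # note rack yaw -11.08: x axis (.9814,-.1922), y axis (.1922,.9814)
    L=np.c_[(w[:,:2]-[.4672,-.0045])@[.9814,-.1922],(w[:,:2]-[.4672,-.0045])@[.1922,.9814]]
    for y in(-.09,-.03,.03,.09):
        k=(abs(L[:,1]-y)<.028)&(abs(L[:,0])<.035)&(w[:,2]>.05);
        if k.sum()<20: print(y,'none');continue
        lo,hi=np.percentile(L[k],[2,98],axis=0);m=(lo+hi)/2
        print(y,k.sum(),'ctr',np.round(np.array([.4672,-.0045])+m[0]*np.array([.9814,-.1922])+m[1]*np.array([.1922,.9814]),4),'loc',m,'size',hi-lo,'top',np.median(w[k,2]))
E
python3 - <<'E'
from h import *
np.set_printoptions(precision=4,suppress=True)
parts(cloud('top'));parts(cloud('scene'))
E
```

```text
-0.09 332 ctr [ 0.4502 -0.0938] loc [ 0.0005 -0.0909] size [0.035  0.0364] top 0.05961867041925495
-0.03 222 ctr [ 0.4614 -0.0352] loc [ 0.0002 -0.0313] size [0.0449 0.032 ] top 0.05961917039557896
0.03 222 ctr [0.4729 0.0237] loc [0.0002 0.0288] size [0.0449 0.0323] top 0.05950000996267557
0.09 416 ctr [0.4844 0.0825] loc [0.0002 0.0887] size [0.0431 0.0381] top 0.058124049579467485
-0.09 318 ctr [ 0.4519 -0.0932] loc [ 0.0021 -0.09  ] size [0.0355 0.0354] top 0.06028793039203201
-0.03 386 ctr [ 0.4621 -0.0337] loc [ 0.0006 -0.0297] size [0.0465 0.0327] top 0.05993387309868625
0.03 386 ctr [0.4735 0.0254] loc [0.0005 0.0305] size [0.0467 0.0337] top 0.05992605620781494
0.09 343 ctr [0.4862 0.0839] loc [0.0016 0.0904] size [0.0445 0.0381] top 0.059035054390705666
```

Both views agree: part tops are at 0.060, and the centres are capacitor (.451,-.0935), heat sinks (.462,-.0345) and (.473,.0245), transformer (.485,.083). Capacitor first.

Emit:
jog_arm --pt "-0.004 0.027 0" --pt "-0.008 0.054 0" --pt "-0.013 0.081 0" --pt "-0.018 0.108 0" --pt "-0.022 0.135 0" --yaw '[0.146, 0.292, 0.438, 0.584, 0.73]' --hand '[0.075, 0.075, 0.075, 0.075, 0.075]'

```text
clock: 8.7
ee_pos: [0.4721, -0.2275, 0.2076]
orientation: [[0.791, 0.611, -0.003], [0.611, -0.791, 0.001], [-0.001, -0.003, -1.0]]
ft_force: [-0.8, 0.3, 0.3]
gripper_width: 0.881
grasp_force: 0.0
```

Emit:
jog_arm --pt "-0.004 0.03 0" --pt "-0.008 0.06 -0.01" --pt "-0.013 0.09 -0.025" --pt "-0.018 0.12 -0.045" --pt "-0.022 0.135 -0.06" --yaw '[0.146, 0.292, 0.438, 0.584, 0.726]' --hand '[0.075, 0.075, 0.075, 0.075, 0.075]'

```text
clock: 9.2
ee_pos: [0.4497, -0.0909, 0.1471]
orientation: [[0.183, 0.983, -0.003], [0.983, -0.183, 0.001], [0.001, -0.003, -1.0]]
ft_force: [-0.4, -1.2, -0.4]
gripper_width: 0.881
grasp_force: 0.0
```

Emit:
jog_arm --pt "0 0 -0.01" --pt "0 0 -0.04" --pt "0 0 -0.075" --pt "0 0 -0.1" --pt "0 0 -0.109" --yaw '[0, 0, 0, 0, 0]' --hand '[0.075, 0.075, 0.075, 0.075, 0.075]'

```text
clock: 9.7
ee_pos: [0.4491, -0.0945, 0.0372]
orientation: [[0.196, 0.981, -0.005], [0.981, -0.196, 0.001], [0.0, -0.006, -1.0]]
ft_force: [-0.1, 0.0, -0.0]
gripper_width: 0.873
grasp_force: 0.0
```

Emit:
jog_arm --pt "0 0 0" --pt "0 0 0" --pt "0 0 0" --pt "0 0 0" --pt "0 0 0" --yaw '[0, 0, 0, 0, 0]' --hand '[0.06, 0.05, 0.04, 0.03, 0.02]' --grip_force 40

```text
clock: 10.2
ee_pos: [0.4523, -0.0942, 0.0417]
orientation: [[0.192, 0.981, 0.002], [0.981, -0.192, -0.001], [-0.001, 0.002, -1.0]]
ft_force: [-1.8, 0.9, 6.4]
gripper_width: 0.453
grasp_force: 40.1
```

Emit:
jog_arm --pt "0 0 0" --pt "0 0 0.01" --pt "0 0 0.03" --pt "0 0 0.07" --pt "0 0 0.11" --yaw '[0, 0, 0, 0, 0]' --hand '[0.02, 0.02, 0.02, 0.02, 0.02]'

```text
clock: 10.7
ee_pos: [0.4509, -0.0935, 0.152]
orientation: [[0.191, 0.982, -0.001], [0.982, -0.191, 0.001], [0.0, -0.001, -1.0]]
ft_force: [1.6, -0.2, -0.4]
gripper_width: 0.461
grasp_force: 40.5
```

Emit:
jog_arm --pt "0.015 0.02 0" --pt "0.035 0.05 0" --pt "0.058 0.083 0" --pt "0.082 0.116 0" --pt "0.106 0.15 0" --yaw '[0.02, 0.04, 0.06, 0.08, 0.105]' --hand '[0.02, 0.02, 0.02, 0.02, 0.02]'

```text
clock: 11.2
ee_pos: [0.5584, 0.0571, 0.1515]
orientation: [[0.088, 0.996, 0.001], [0.996, -0.088, -0.0], [-0.0, 0.001, -1.0]]
ft_force: [0.2, -0.4, -1.7]
gripper_width: 0.458
grasp_force: 40.6
```

Emit:
jog_arm --pt "0.025 0.035 0" --pt "0.05 0.07 0" --pt "0.075 0.105 -0.005" --pt "0.087 0.122 -0.02" --pt "0.091 0.1275 -0.04" --yaw '[0, 0, 0, 0, 0]' --hand '[0.02, 0.02, 0.02, 0.02, 0.02]'

```text
clock: 11.7
ee_pos: [0.6493, 0.1872, 0.1112]
orientation: [[0.085, 0.996, 0.002], [0.996, -0.085, 0.003], [0.003, 0.002, -1.0]]
ft_force: [0.4, 1.2, -1.1]
gripper_width: 0.458
grasp_force: 40.6
```

```bash
python3 - <<'E'
from h import *
np.set_printoptions(precision=4,suppress=True)
I,D=r.read_camera('scene');save('s4.png',I,(180,200,560,460),2.1);print(r.sense()['ee_pos'])
for t in('tray_capacitor_bay','tray_heatsink_bay','tray_transformer_bay'):
    for m in r.mark_of('scene',t)[:2]: print(t,m['confidence'],m['pixel'],ray('scene',m['pixel'],.003))
E
```

```text
[0.6472 0.1854 0.106 ]
tray_capacitor_bay 0.96 [447.3, 299.4] [0.6442 0.1858 0.003 ]
tray_heatsink_bay 0.91 [359.6, 329.8] [0.6332 0.0072 0.003 ]
tray_transformer_bay 0.58 [258.8, 369.5] [ 0.6306 -0.1749  0.003 ]
```

View pics/s4.png

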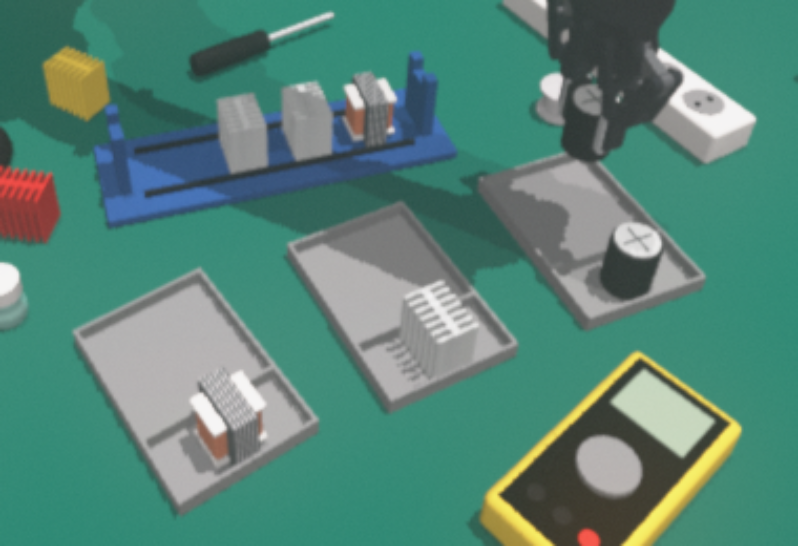

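The capacitor hangs upright over the capacitor tray (crop 590,120), and the bay marks from this view agree within 4 mm. Lower and release.

Emit:
jog_arm --pt "-0.001 0 -0.02" --pt "-0.002 0 -0.045" --pt "-0.002 0 -0.062" --pt "-0.002 0 -0.071" --pt "-0.002 0 -0.076" --yaw '[0, 0, 0, 0, 0]' --hand '[0.02, 0.02, 0.02, 0.02, 0.02]'

```text
clock: 12.4
ee_pos: [0.6464, 0.1826, 0.0347]
orientation: [[0.089, 0.996, -0.0], [0.996, -0.089, -0.001], [-0.001, -0.0, -1.0]]
ft_force: [-19.4, -9.1, 37.3]
gripper_width: 0.455
grasp_force: 44.0
```

Emit:
jog_arm --pt "0 0 0" --pt "0 0 0" --pt "0 0 0" --pt "0 0 0" --pt "0 0 0" --yaw '[0, 0, 0, 0, 0]' --hand '[0.03, 0.03, 0.064, 0.064, 0.064]'

```text
clock: 12.9
ee_pos: [0.6466, 0.1837, 0.0346]
orientation: [[0.088, 0.996, 0.0], [0.996, -0.088, 0.0], [0.0, 0.0, -1.0]]
ft_force: [0.1, -1.3, -0.3]
gripper_width: 0.746
grasp_force: 0.0
```

Emit:
jog_arm --pt "0 0 0.01" --pt "0 0 0.03" --pt "0 0 0.06" --pt "-0.01 0 0.09" --pt "-0.04 -0.02 0.12" --yaw '[0, 0, 0, 0, 0]' --hand '[0.064, 0.064, 0.064, 0.064, 0.075]'

```text
clock: 13.4
ee_pos: [0.6068, 0.1664, 0.1561]
orientation: [[0.085, 0.996, 0.001], [0.996, -0.085, 0.003], [0.003, 0.001, -1.0]]
ft_force: [-0.2, -0.4, 1.5]
gripper_width: 0.868
grasp_force: 0.0
```

Emit:
jog_arm --pt "-0.03 -0.02 0" --pt "-0.065 -0.043 0" --pt "-0.1 -0.067 0" --pt "-0.118 -0.079 -0.01" --pt "-0.121 -0.081 -0.03" --yaw '[-0.03, -0.06, -0.09, -0.105, -0.105]' --hand '[0.075, 0.075, 0.075, 0.075, 0.075]'

```text
clock: 13.9
ee_pos: [0.4849, 0.0808, 0.1262]
orientation: [[0.194, 0.981, 0.004], [0.981, -0.194, -0.002], [-0.001, 0.004, -1.0]]
ft_force: [1.1, -0.5, -0.1]
gripper_width: 0.874
grasp_force: 0.0
```

Emit:
jog_arm --pt "0 0 -0.01" --pt "0 0 -0.035" --pt "0 0 -0.06" --pt "0 0 -0.077" --pt "0 0 -0.084" --yaw '[0, 0, 0, 0, 0]' --hand '[0.075, 0.075, 0.075, 0.075, 0.075]'

```text
clock: 14.4
ee_pos: [0.485, 0.0832, 0.039]
orientation: [[0.191, 0.982, -0.002], [0.982, -0.191, 0.001], [0.0, -0.002, -1.0]]
ft_force: [-0.1, 0.4, 0.2]
gripper_width: 0.879
grasp_force: 0.0
```

Emit:
jog_arm --pt "0 0 0" --pt "0 0 0" --pt "0 0 0" --pt "0 0 0" --pt "0 0 0" --yaw '[0, 0, 0, 0, 0]' --hand '[0.075, 0.06, 0.05, 0.04, 0.03]' --grip_force 60

```text
clock: 14.9
ee_pos: [0.4862, 0.0829, 0.0415]
orientation: [[0.192, 0.981, 0.002], [0.981, -0.192, 0.0], [0.001, 0.002, -1.0]]
ft_force: [-1.0, 0.1, 6.8]
gripper_width: 0.535
grasp_force: 62.1
```

Emit:
jog_arm --pt "0 0 0" --pt "0 0 0.005" --pt "0 0 0.02" --pt "0 0 0.05" --pt "0 0 0.09" --yaw '[0, 0, 0, 0, 0]' --hand '[0.03, 0.03, 0.03, 0.03, 0.03]'

```text
clock: 15.4
ee_pos: [0.4839, 0.0822, 0.1301]
orientation: [[0.192, 0.981, -0.004], [0.981, -0.192, -0.0], [-0.001, -0.004, -1.0]]
ft_force: [0.9, -0.3, -3.0]
gripper_width: 0.53
grasp_force: 61.8
```

Emit:
jog_arm --pt "0.005 -0.008 0.02" --pt "0.02 -0.035 0.03" --pt "0.038 -0.065 0.03" --pt "0.056 -0.097 0.03" --pt "0.074 -0.128 0.03" --yaw '[0.03, 0.06, 0.09, 0.12, 0.157]' --hand '[0.03, 0.03, 0.03, 0.03, 0.03]'

```text
clock: 15.9
ee_pos: [0.5598, -0.0469, 0.1608]
orientation: [[0.035, 0.999, 0.0], [0.999, -0.035, -0.0], [-0.0, 0.0, -1.0]]
ft_force: [0.3, 1.3, -2.3]
gripper_width: 0.529
grasp_force: 61.8
```

Emit:
jog_arm --pt "0.02 -0.034 0" --pt "0.04 -0.068 0" --pt "0.058 -0.1 -0.01" --pt "0.07 -0.12 -0.03" --pt "0.074 -0.128 -0.05" --yaw '[0.03, 0.06, 0.09, 0.12, 0.157]' --hand '[0.03, 0.03, 0.03, 0.03, 0.03]'

```text
clock: 16.4
ee_pos: [0.6339, -0.1774, 0.1096]
orientation: [[-0.118, 0.993, 0.0], [0.993, 0.118, -0.001], [-0.001, 0.0, -1.0]]
ft_force: [-0.1, -0.3, -3.4]
gripper_width: 0.53
grasp_force: 61.9
```

Emit:
jog_arm --pt "0 0 -0.015" --pt "0 0 -0.035" --pt "0 0 -0.05" --pt "0 0 -0.06" --pt "0 0 -0.067" --yaw '[0, 0, 0, 0, 0]' --hand '[0.03, 0.03, 0.03, 0.03, 0.03]'

```text
clock: 16.9
ee_pos: [0.6332, -0.1728, 0.0427]
orientation: [[-0.121, 0.993, -0.001], [0.993, 0.121, 0.0], [0.0, -0.001, -1.0]]
ft_force: [0.9, -0.4, -1.3]
gripper_width: 0.529
grasp_force: 61.8
```

Emit:
jog_arm --pt "0 0 -0.003" --pt "0 0 -0.004" --pt "0 0 -0.005" --pt "0 0 -0.006" --pt "0 0 -0.006" --yaw '[0, 0, 0, 0, 0]' --hand '[0.03, 0.03, 0.03, 0.03, 0.03]'

```text
clock: 17.4
ee_pos: [0.6336, -0.1735, 0.0376]
orientation: [[-0.121, 0.993, 0.0], [0.993, 0.121, -0.0], [-0.0, 0.0, -1.0]]
ft_force: [0.2, 0.4, -2.3]
gripper_width: 0.527
grasp_force: 61.9
```

Emit:
jog_arm --pt "0 0 -0.001" --pt "0 0 -0.002" --pt "0 0 -0.002" --pt "0 0 -0.003" --pt "0 0 -0.003" --yaw '[0, 0, 0, 0, 0]' --hand '[0.03, 0.03, 0.03, 0.03, 0.03]'

```text
clock: 17.9
ee_pos: [0.6335, -0.1734, 0.0346]
orientation: [[-0.121, 0.993, 0.0], [0.993, 0.121, -0.0], [-0.0, 0.0, -1.0]]
ft_force: [-1.5, 0.4, 0.6]
gripper_width: 0.537
grasp_force: 62.0
```

Emit:
jog_arm --pt "0 0 0" --pt "0 0 0" --pt "0 0 0" --pt "0 0 0" --pt "0 0 0" --yaw '[0, 0, 0, 0, 0]' --hand '[0.045, 0.05, 0.064, 0.064, 0.064]'

```text
clock: 18.4
ee_pos: [0.6335, -0.1734, 0.0343]
orientation: [[-0.121, 0.993, 0.0], [0.993, 0.121, 0.0], [0.0, 0.0, -1.0]]
ft_force: [-0.0, -0.5, 0.4]
gripper_width: 0.749
grasp_force: 0.0
```

Emit:
jog_arm --pt "0 0 0.01" --pt "0 0 0.03" --pt "0 0 0.06" --pt "-0.01 0.01 0.09" --pt "-0.05 0.04 0.12" --yaw '[0, 0, 0, 0, 0]' --hand '[0.064, 0.064, 0.064, 0.064, 0.075]'

```text
clock: 18.9
ee_pos: [0.5907, -0.1396, 0.1521]
orientation: [[-0.117, 0.993, 0.003], [0.993, 0.117, -0.001], [-0.001, 0.003, -1.0]]
ft_force: [0.1, -0.2, 2.1]
gripper_width: 0.873
grasp_force: 0.0
```

Emit:
jog_arm --pt "-0.03 0.025 0" --pt "-0.06 0.049 0" --pt "-0.09 0.074 0" --pt "-0.112 0.092 -0.01" --pt "-0.121 0.099 -0.03" --yaw '[-0.07, -0.14, -0.21, -0.28, -0.314]' --hand '[0.075, 0.075, 0.075, 0.075, 0.075]'

```text
clock: 19.4
ee_pos: [0.4676, -0.0367, 0.1219]
orientation: [[0.192, 0.981, 0.004], [0.981, -0.192, -0.002], [-0.001, 0.004, -1.0]]
ft_force: [-0.4, -0.7, 0.2]
gripper_width: 0.875
grasp_force: 0.0
```

Emit:
jog_arm --pt "0 0 -0.01" --pt "0 0 -0.035" --pt "0 0 -0.06" --pt "0 0 -0.077" --pt "0 0 -0.084" --yaw '[0, 0, 0, 0, 0]' --hand '[0.075, 0.075, 0.075, 0.075, 0.075]'

```text
clock: 19.9
ee_pos: [0.468, -0.0392, 0.0347]
orientation: [[0.191, 0.982, -0.002], [0.982, -0.191, 0.001], [0.0, -0.002, -1.0]]
ft_force: [0.4, -0.7, 0.7]
gripper_width: 0.881
grasp_force: 0.0
```

Emit:
jog_arm --pt "0 0 0" --pt "0 0 0" --pt "0 0 0" --pt "0 0 0" --pt "0 0 0" --yaw '[0, 0, 0, 0, 0]' --hand '[0.075, 0.06, 0.05, 0.04, 0.03]' --grip_force 45

```text
clock: 20.4
ee_pos: [0.464, -0.038, 0.0362]
orientation: [[0.191, 0.982, -0.008], [0.982, -0.191, -0.001], [-0.002, -0.008, -1.0]]
ft_force: [-18.4, 2.2, 16.7]
gripper_width: 0.532
grasp_force: 46.9
```

Emit:
jog_arm --pt "0 0 0" --pt "0 0 0.005" --pt "0 0 0.02" --pt "0 0 0.05" --pt "0 0 0.09" --yaw '[0, 0, 0, 0, 0]' --hand '[0.03, 0.03, 0.03, 0.03, 0.03]'

```text
clock: 20.9
ee_pos: [0.4672, -0.0386, 0.1266]
orientation: [[0.191, 0.982, -0.002], [0.982, -0.191, 0.001], [0.0, -0.002, -1.0]]
ft_force: [1.3, -1.1, -1.4]
gripper_width: 0.53
grasp_force: 47.8
```

Emit:
jog_arm --pt "0.01 0.001 0.01" --pt "0.04 0.004 0.02" --pt "0.075 0.007 0.02" --pt "0.11 0.011 0.02" --pt "0.14 0.014 0.02" --yaw '[0.03, 0.06, 0.1, 0.14, 0.174]' --hand '[0.03, 0.03, 0.03, 0.03, 0.03]'

```text
clock: 21.4
ee_pos: [0.6101, -0.0248, 0.1473]
orientation: [[0.018, 1.0, 0.002], [1.0, -0.018, -0.0], [-0.0, 0.002, -1.0]]
ft_force: [1.4, -0.4, -1.9]
gripper_width: 0.533
grasp_force: 47.9
```

Emit:
jog_arm --pt "0.015 0.001 0" --pt "0.025 0.002 -0.01" --pt "0.028 0.0025 -0.03" --pt "0.028 0.0025 -0.055" --pt "0.028 0.0025 -0.075" --yaw '[0, 0, 0, 0, 0]' --hand '[0.03, 0.03, 0.03, 0.03, 0.03]'

```text
clock: 21.9
ee_pos: [0.6354, -0.0224, 0.0696]
orientation: [[0.019, 1.0, -0.001], [1.0, -0.019, -0.0], [-0.0, -0.001, -1.0]]
ft_force: [-0.6, -0.9, -0.5]
gripper_width: 0.535
grasp_force: 47.9
```

Emit:
jog_arm --pt "0 0 -0.012" --pt "0 0 -0.024" --pt "0 0 -0.03" --pt "0 0 -0.034" --pt "0 0 -0.036" --yaw '[0, 0, 0, 0, 0]' --hand '[0.03, 0.03, 0.03, 0.03, 0.03]'

```text
clock: 22.4
ee_pos: [0.6364, -0.0222, 0.0353]
orientation: [[0.019, 1.0, 0.001], [1.0, -0.019, -0.0], [0.0, 0.001, -1.0]]
ft_force: [0.5, -0.1, -0.0]
gripper_width: 0.535
grasp_force: 47.9
```

Emit:
jog_arm --pt "0 0 -0.001" --pt "0 0 -0.002" --pt "0 0 -0.003" --pt "0 0 -0.004" --pt "0 0 -0.004" --yaw '[0, 0, 0, 0, 0]' --hand '[0.03, 0.03, 0.03, 0.03, 0.03]'

```text
clock: 22.9
ee_pos: [0.6361, -0.0222, 0.031]
orientation: [[0.019, 1.0, -0.0], [1.0, -0.019, 0.0], [0.0, -0.0, -1.0]]
ft_force: [0.5, 0.6, -0.7]
gripper_width: 0.536
grasp_force: 47.9
```

Emit:
jog_arm --pt "0 0 -0.001" --pt "0 0 -0.001" --pt "0 0 -0.002" --pt "0 0 -0.002" --pt "0 0 -0.002" --yaw '[0, 0, 0, 0, 0]' --hand '[0.03, 0.03, 0.03, 0.03, 0.03]'

```text
clock: 23.4
ee_pos: [0.6362, -0.0221, 0.0292]
orientation: [[0.019, 1.0, 0.0], [1.0, -0.019, 0.0], [0.0, 0.0, -1.0]]
ft_force: [-0.8, 0.6, 1.9]
gripper_width: 0.532
grasp_force: 48.1
```

Emit:
jog_arm --pt "0 0 0" --pt "0 0 0" --pt "0 0 0" --pt "0 0 0" --pt "0 0 0" --yaw '[0, 0, 0, 0, 0]' --hand '[0.045, 0.05, 0.064, 0.064, 0.064]'

```text
clock: 23.9
ee_pos: [0.6361, -0.0222, 0.0289]
orientation: [[0.019, 1.0, -0.0], [1.0, -0.019, 0.0], [0.0, -0.0, -1.0]]
ft_force: [0.6, 0.6, -0.5]
gripper_width: 0.749
grasp_force: 0.0
```

Emit:
jog_arm --pt "0 0 0.015" --pt "0 0 0.04" --pt "0 0 0.08" --pt "0 0 0.12" --pt "0 0 0.12" --yaw '[0, 0, 0, 0, 0]' --hand '[0.064, 0.064, 0.064, 0.064, 0.075]'

```text
clock: 24.4
ee_pos: [0.6396, -0.0214, 0.1571]
orientation: [[0.019, 1.0, 0.011], [1.0, -0.019, -0.0], [0.0, 0.011, -1.0]]
ft_force: [0.6, 0.7, -0.3]
gripper_width: 0.873
grasp_force: 0.0
```

Emit:
jog_arm --pt "-0.03 0.009 0" --pt "-0.07 0.02 0" --pt "-0.11 0.031 0" --pt "-0.145 0.041 0" --pt "-0.163 0.0465 0" --yaw '[-0.035, -0.07, -0.105, -0.14, -0.174]' --hand '[0.075, 0.075, 0.075, 0.075, 0.075]'

```text
clock: 24.9
ee_pos: [0.4705, 0.0253, 0.1495]
orientation: [[0.192, 0.981, -0.0], [0.981, -0.192, -0.001], [-0.001, -0.0, -1.0]]
ft_force: [0.1, -0.1, -0.0]
gripper_width: 0.877
grasp_force: 0.0
```

Emit:
jog_arm --pt "0 0 0" --pt "0 0 -0.015" --pt "0 0 -0.035" --pt "0 0 -0.05" --pt "0 0 -0.055" --yaw '[0, 0, 0, 0, 0]' --hand '[0.075, 0.075, 0.075, 0.075, 0.075]'

```text
clock: 25.4
ee_pos: [0.4731, 0.0241, 0.0931]
orientation: [[0.192, 0.981, -0.001], [0.981, -0.192, 0.0], [0.0, -0.001, -1.0]]
ft_force: [-0.2, -0.2, 0.4]
gripper_width: 0.879
grasp_force: 0.0
```

```bash
python3 - <<'E'
from h import *
s=r.sense();print(s['ee_pos'],s['orientation'],s['clock'])
I,D=r.read_camera('scene');save('s5.png',I,(80,180,560,460),1.65)
E
```

```text
[0.47307784 0.02408314 0.09309103] [[ 1.91528512e-01  9.81486079e-01 -1.38068296e-03]
 [ 9.81487049e-01 -1.91528262e-01  3.12793209e-04]
 [ 4.25623724e-05 -1.41503126e-03 -9.99998998e-01]] 25.4
```

View pics/s5.png

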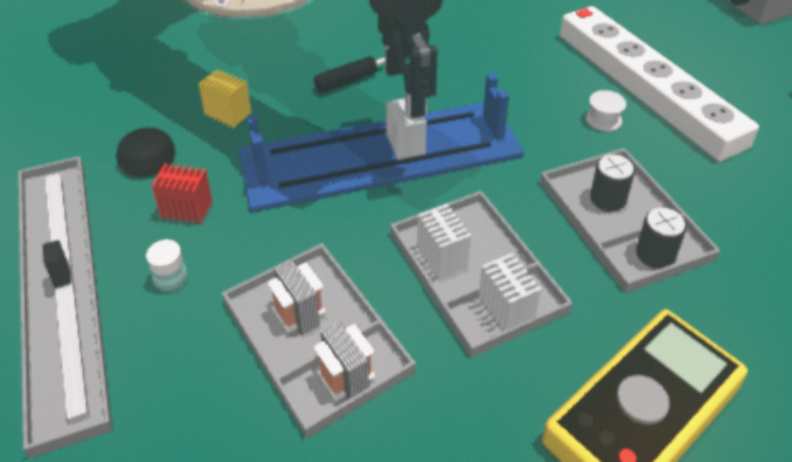

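The placed transformer (300,297), capacitor (613,182) and first heat sink (443,240) stand upright in their bays, and the gripper is over the last heat sink (407,128). Grip it.

Emit:
jog_arm --pt "0 0 -0.015" --pt "0 0 -0.033" --pt "0 0 -0.046" --pt "0 0 -0.053" --pt "0 0 -0.053" --yaw '[0, 0, 0, 0, 0]' --hand '[0.075, 0.075, 0.075, 0.075, 0.075]'

```text
clock: 25.95
ee_pos: [0.4729, 0.0244, 0.0405]
orientation: [[0.192, 0.981, -0.001], [0.981, -0.192, 0.0], [0.0, -0.001, -1.0]]
ft_force: [-0.7, 0.1, -0.1]
gripper_width: 0.878
grasp_force: 0.0
```

Emit:
jog_arm --pt "0 0 0" --pt "0 0 0" --pt "0 0 0" --pt "0 0 0" --pt "0 0 0" --yaw '[0, 0, 0, 0, 0]' --hand '[0.07, 0.06, 0.05, 0.04, 0.03]'

```text
clock: 26.45
ee_pos: [0.4737, 0.0244, 0.0417]
orientation: [[0.192, 0.981, 0.001], [0.981, -0.192, -0.0], [0.0, 0.001, -1.0]]
ft_force: [-1.0, -0.3, 5.3]
gripper_width: 0.537
grasp_force: 46.8
```

Emit:
jog_arm --pt "0 0 0" --pt "0 0 0.005" --pt "0 0 0.02" --pt "0 0 0.05" --pt "0 0 0.09" --yaw '[0, 0, 0, 0, 0]' --hand '[0.03, 0.03, 0.03, 0.03, 0.03]'

```text
clock: 26.95
ee_pos: [0.4715, 0.0243, 0.1307]
orientation: [[0.191, 0.981, -0.004], [0.981, -0.191, 0.001], [-0.0, -0.004, -1.0]]
ft_force: [1.1, -0.1, -1.0]
gripper_width: 0.533
grasp_force: 46.3
```

```bash
python3 - <<'E'
from h import *
np.set_printoptions(precision=4,suppress=True)
for c in('top','scene'):
    w=cloud(c);k=(abs(w[:,2]-.052)<.005)&(abs(w[:,1]-.005)<.06)&(w[:,0]>.59)&(w[:,0]<.68);p=w[k]
    print(c,k.sum(),cv2.minAreaRect(p[:,:2].astype(np.float32)) if k.sum() else '')
    k=(abs(w[:,2]-.0155)<.0045)&(abs(w[:,1]-.005)<.075)&(w[:,0]>.565)&(w[:,0]<.76);p=w[k]
    print('rim',k.sum(),np.percentile(p,[1,99],axis=0), [np.round(np.percentile(p[(abs(p[:,0]-x)<.006),1],[2,98]),4) for x in(.6,.635,.665)])
E
```

```text
top 241 ((0.6357013583183289, -0.020071953535079956), (0.03173638880252838, 0.04490837827324867), 88.78490447998047)
rim 489 [[ 0.5816 -0.0519  0.0112]
 [ 0.7465  0.0588  0.0195]] [array([-0.051 ,  0.0588]), array([-0.0499,  0.0583]), array([-0.0505,  0.0577])]
scene 520 ((0.6361038088798523, -0.017944227904081345), (0.03443225473165512, 0.048451751470565796), 88.79226684570312)
rim 1201 [[ 0.5818 -0.0502  0.0111]
 [ 0.7475  0.0607  0.0195]] [array([-0.0493,  0.061 ]), array([-0.0494,  0.0605]), array([-0.0497,  0.0604])]
```

Emit:
jog_arm --pt "0.01 0 0.01" --pt "0.04 0.001 0.02" --pt "0.075 0.002 0.02" --pt "0.11 0.003 0.02" --pt "0.14 0.004 0.02" --yaw '[0.03, 0.06, 0.1, 0.14, 0.174]' --hand '[0.03, 0.03, 0.03, 0.03, 0.03]'

```text
clock: 27.55
ee_pos: [0.6144, 0.0279, 0.1504]
orientation: [[0.018, 1.0, -0.001], [1.0, -0.018, -0.0], [-0.0, -0.001, -1.0]]
ft_force: [-0.4, 0.5, -0.7]
gripper_width: 0.535
grasp_force: 46.4
```

Emit:
jog_arm --pt "0.013 0 0" --pt "0.021 0 -0.01" --pt "0.023 0 -0.03" --pt "0.023 0 -0.055" --pt "0.023 0 -0.075" --yaw '[0, 0, 0, 0, 0]' --hand '[0.03, 0.03, 0.03, 0.03, 0.03]'

```text
clock: 28.05
ee_pos: [0.6348, 0.0282, 0.0736]
orientation: [[0.019, 1.0, -0.002], [1.0, -0.019, -0.0], [-0.0, -0.002, -1.0]]
ft_force: [-0.9, 0.1, -1.0]
gripper_width: 0.531
grasp_force: 46.5
```

Emit:
jog_arm --pt "0 0 -0.012" --pt "0 0 -0.024" --pt "0 0 -0.03" --pt "0 0 -0.034" --pt "0 0 -0.036" --yaw '[0, 0, 0, 0, 0]' --hand '[0.03, 0.03, 0.03, 0.03, 0.03]'

```text
clock: 28.55
ee_pos: [0.6364, 0.0284, 0.0402]
orientation: [[0.019, 1.0, 0.001], [1.0, -0.019, 0.0], [0.0, 0.001, -1.0]]
ft_force: [-0.9, 0.3, -0.3]
gripper_width: 0.535
grasp_force: 46.5
```

Emit:
jog_arm --pt "0 0 -0.002" --pt "0 0 -0.003" --pt "0 0 -0.004" --pt "0 0 -0.005" --pt "0 0 -0.0055" --yaw '[0, 0, 0, 0, 0]' --hand '[0.03, 0.03, 0.03, 0.03, 0.03]'

```text
clock: 29.05
ee_pos: [0.6362, 0.0283, 0.0348]
orientation: [[0.019, 1.0, 0.0], [1.0, -0.019, -0.0], [-0.0, 0.0, -1.0]]
ft_force: [-1.7, -1.4, 4.4]
gripper_width: 0.531
grasp_force: 47.1
```

Emit:
jog_arm --pt "0 0 0" --pt "0 0 0" --pt "0 0 0" --pt "0 0 0" --pt "0 0 0" --yaw '[0, 0, 0, 0, 0]' --hand '[0.045, 0.05, 0.064, 0.064, 0.064]'

```text
clock: 29.55
ee_pos: [0.6361, 0.0283, 0.0345]
orientation: [[0.019, 1.0, -0.0], [1.0, -0.019, 0.0], [0.0, -0.0, -1.0]]
ft_force: [-0.2, -0.8, 0.6]
gripper_width: 0.75
grasp_force: 0.0
```

Emit:
jog_arm --pt "0 0 0.015" --pt "0 0 0.04" --pt "0 0 0.08" --pt "-0.02 0 0.12" --pt "-0.06 0 0.14" --yaw '[0, 0, 0, 0, 0]' --hand '[0.064, 0.064, 0.064, 0.064, 0.064]'

```text
clock: 30.05
ee_pos: [0.5786, 0.029, 0.1793]
orientation: [[0.019, 1.0, 0.007], [1.0, -0.019, 0.001], [0.002, 0.007, -1.0]]
ft_force: [0.6, -0.2, 1.2]
gripper_width: 0.747
grasp_force: 0.0
```

Emit:
jog_arm --pt "-0.03 0 0.02" --pt "-0.07 0 0.04" --pt "-0.1 0 0.06" --pt "-0.1 0 0.06" --pt "-0.1 0 0.06" --yaw '[0, 0, 0, 0, 0]' --hand '[0.064, 0.064, 0.064, 0.064, 0.064]'

```text
clock: 30.55
ee_pos: [0.4764, 0.0282, 0.2361]
orientation: [[0.019, 1.0, 0.003], [1.0, -0.019, -0.002], [-0.002, 0.003, -1.0]]
ft_force: [0.4, -0.2, 0.1]
gripper_width: 0.749
grasp_force: 0.0
```

```bash
python3 - <<'E'
from h import *
np.set_printoptions(precision=4,suppress=True)
w=cloud('scene');
for n,x,y in(('hs',.636,-.019),('hs2',.636,.028),('cap',.646,.184),('tr',.633,-.173),('bar',.495,-.364)):
    k=(abs(w[:,:2]-[x,y]).max(1)<.027)&(w[:,2]>.035);p=w[k];print(n,k.sum(),np.percentile(p,[2,50,98],axis=0)[:,:].tolist() if 0 else np.round((np.percentile(p,2,axis=0)+np.percentile(p,98,axis=0))/2,4),'top',np.percentile(p[:,2],[50,95]))
I,D=r.read_camera('scene');save('s6.png',I,(80,180,560,460),1.65);print(r.sense()['clock'],r.sense()['ee_pos'])
E
```

```text
hs 688 [ 0.637  -0.0184  0.0459] top [0.0518 0.0553]
hs2 664 [0.6367 0.0291 0.0459] top [0.0516 0.0552]
cap 434 [0.649  0.1831 0.0463] top [0.0528 0.0556]
tr 738 [ 0.635  -0.1722  0.0464] top [0.0507 0.0557]
bar 237 [ 0.4965 -0.3638  0.0458] top [0.0528 0.0554]
30.65 [0.4766 0.0282 0.2345]
```

View pics/s6.png

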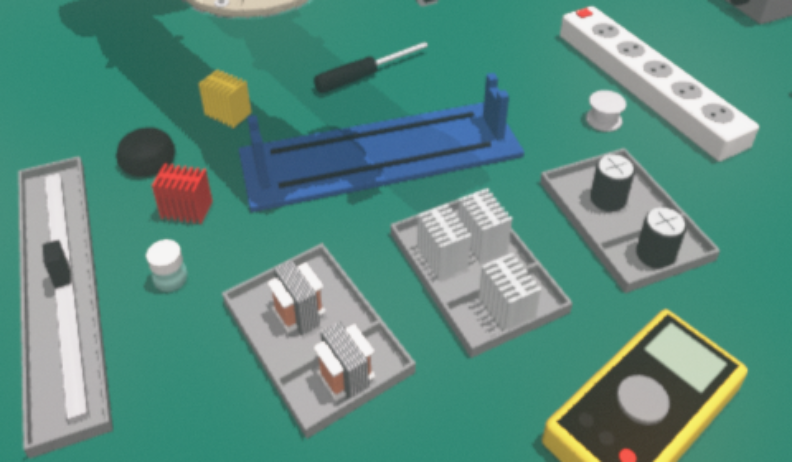

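All four parts stand upright in their bays: heat sinks (443,240) and (487,222), capacitor (613,182), transformer (300,297). The bar is in its tray with the handle at (57,265), and the arm is clear.

```bash
python3 -c "
from plant import r
print(r.job_done())"
```

```text
the job is handed in; nothing more can be done
None
```

The job is handed in: the bar lies handle-up in the long tray and all four parts stand upright in the trays with their matching samples, finished at about 31 s; no verdict was returned.

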